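# Weed out the binding guide wheel of a pouch sealer

### The arm

A 7-joint arm with a two-finger parallel gripper is mounted at the origin on the work surface. World frame = base frame: x ahead of the robot, y to its left, z up, the work surface at z = 0. Lengths are in m, angles in rad, forces in N, time in s.
With the tool pointing down it reaches from about 0.4 to 0.9 m from the base axis. Payload 5.6 kg.
Tool frame: the origin (TCP) lies on the front face of the gripper's body, between the roots of the fingers; the fingertips stand 88 mm ahead of it and the grasp point (between the pads) lies 69 mm ahead of it; z points along the fingers, y is the direction in which the jaws open and shut (so a half turn about z gives the same grasp; the last joint's range is limited). The gripper opens to 92 mm and grips with 3 to 60 N. Pads are 20 mm wide; open, the fingers measure 128 mm over their backs; the gripper's body (75 mm by 189 mm) begins 69 mm behind the grasp point.
Start: joints at [-1.186, 0.468, -0.012, 1.603, 0.006, 1.071, -0.056], TCP at [0.27, 0.591, 0.303] pointing down, gripper open.
Joint ranges: [-2.53, 2.53], [-0.31, 2.02], [-1.57, 1.55], [0.28, 2.44], [-1.29, 4.43], [0.15, 1.84], [-2.92, 2.92]. Speed limits (rad/s): [2.57, 2.57, 3.14, 3.14, 3.14, 3.14, 3.14].

### API

Orientations are given as a 3x3 rotation matrix whose columns are the frame's x, y, z axes.
In Python, from bench import arm gives the robot as it stands.
- The arm moves only by the tool play_rows, never from a script. Its argument "commands" is a list of rows, each a list of 7 numbers: the shift along the world's x, y, z in cm, then the turn, a rotation vector about the world's x, y, z in degrees, then the gripper's target within -1 to 1 (fully open at 1, half-way at 0, shut at -1). A call has 1 to 8 rows; each row shifts and turns the commanded pose from where the row before left it; what a row does not reach is not made up. A row lasts 1/10 s, in which the tool goes at most 50 mm and 8.59 degrees, less where a joint would pass 70% of its speed; a pose out of reach is approached as far as the arm can. A call is refused whole if a number of a shift passes 5 or a number of a turn 8.59, either way. A call with a gripper value outside its range is refused whole. The fingers move at their own pace and stop on an object; the grip force is fixed at half the most. Time passes only in rows, so rows that do not move let the fingers close. It gives the time, the measured TCP pose, the force and the opening at its end, in the units of the state.
- arm.state(): the state, without advancing time (a new reading comes with each control period).
- arm.read_camera(name): name is "scene" or "top"; returns the picture (420x560x3 uint8, blue, green, red); there is no depth.
- arm.calibration(name): a dict with "camera_matrix" (3x3 intrinsics, pixels), "position" and "orientation" of the camera in the world. Camera axes: x right, y down, z forward; pixel columns grow to the right and rows downward; lengths in m; the calibration is good to about 2 mm. A picture is of the moment at which its call begins. calibration takes no time and is no camera call.
- arm.job_done(): hands the job in, once; it reports no verdict.
The state is a dict: "clock": time; "qpos": joint angles; "joint_vel": joint speeds; "tau": joint torques, N m; "tool_pos": TCP position; "orientation": TCP orientation; "contact_force": force on the tool from outside, world axes, zero at the start; "ft_torque": the same for the moment, N m; "finger_gap": finger opening in m.
Only numpy, scipy, OpenCV 4.12 (cv2) and the standard library are available. Lean on these libraries where they do the work, as an engineer would, in place of code of your own. Each camera call takes 0.05 s, during which the arm holds its last target. There are 200 camera calls.

### The job

Spin each of the three guide wheels by its finger peg, at least a quarter turn, to find the one that binds instead of coasting. When all three have been tried, turn the orange wing nut of the binding one counterclockwise in short arcs until its cam is fully clear of the base, lift that unit out and stand it upright on the floor of the red tray without dropping it. Leave the two free-running units in their nests with their wing nuts tight, and do not disturb the bottle, the beaker or the carton.

Things in the scene. Friction and masses are not known exactly. Their poses are not given: they have to be found in the camera images.
- bed: Wheel bed: fixed aluminium plate 230 x 460 x 10 mm, turned up to 0.15 rad; x away from the robot, y left, z up. Three nests in a row, 140 mm apart along y, each with one wheel unit between strips 8 mm high (1.5 mm play or more). Four steel guard posts, 12 mm thick, tops 96 mm above the table, stand in the row of the wing nuts, 70 mm either side of each nut's axis. Origin: underside, below the middle nest.
- nest_left (a point): Centre of the left (+y) nest, on the bed's top face 10 mm above the table; axes as the bed's. The wheel axis of the unit in it stands here.
- nest_mid (a point): Same, the middle nest.
- nest_right (a point): Same, the right (-y) nest.
- wing_left (a point): Top centre, on the turning axis, of the orange wing nut of nest_left: 84 mm above the table, 92 mm from the nest centre towards the robot (bed -x). Its wings are one upright blade, 60 mm long (along this point's x, which points 0.75 rad clockwise of the bed's x when the joint is 0), 10 mm thick, from 52 to 84 mm above the table, on a steel boss 24 mm across that ends 53 mm above the table. Below it a steel cam plate holds the unit down.
- nut_left (a joint): Turn of that wing nut, rad: 0 to 0.1 = tight, cam over the edge of the unit's base, holding it down; grows counterclockwise from above; above 2.1 the cam is clear, stop at 2.6. It resists with 0.10 N m and stays where it is left.
- wing_mid (a point): Top centre, on the turning axis, of the orange wing nut of nest_mid: 84 mm above the table, 92 mm from the nest centre towards the robot (bed -x). Its wings are one upright blade, 60 mm long (along this point's x, which points 0.75 rad clockwise of the bed's x when the joint is 0), 10 mm thick, from 52 to 84 mm above the table, on a steel boss 24 mm across that ends 53 mm above the table. Below it a steel cam plate holds the unit down.
- nut_mid (a joint): Turn of that wing nut, rad: 0 to 0.1 = tight, cam over the edge of the unit's base, holding it down; grows counterclockwise from above; above 2.1 the cam is clear, stop at 2.6. It resists with 0.10 N m and stays where it is left.
- wing_right (a point): Top centre, on the turning axis, of the orange wing nut of nest_right: 84 mm above the table, 92 mm from the nest centre towards the robot (bed -x). Its wings are one upright blade, 60 mm long (along this point's x, which points 0.75 rad clockwise of the bed's x when the joint is 0), 10 mm thick, from 52 to 84 mm above the table, on a steel boss 24 mm across that ends 53 mm above the table. Below it a steel cam plate holds the unit down.
- nut_right (a joint): Turn of that wing nut, rad: 0 to 0.1 = tight, cam over the edge of the unit's base, holding it down; grows counterclockwise from above; above 2.1 the cam is clear, stop at 2.6. It resists with 0.10 N m and stays where it is left.
- unit_a: Guide wheel unit, 0.7 kg, one of three look-alikes, in any nest. Origin: underside of base, on the wheel axis. Blue base 122 x 95 x 12 mm (72 mm to -x, 50 mm to +x of the origin); white wheel 90 mm across, 22 to 46 mm above the origin, on a vertical axle; dark steel axle post 24 mm across, fixed to the base, top 94 mm above the origin: grip it to lift. No mark shows which unit binds.
- wheel_a (a joint): Turn of unit_a's wheel, rad, counterclockwise from above, no end stops; starts within 0.5 of 0; at 0 its finger peg points along the unit's +x. A free wheel coasts on for a second or more after a push; a binding one stops when the push ends (drag 0.06 N m).
- peg_a (a point): Top centre of the green finger peg on unit_a's wheel: upright, 12 mm thick, 20 mm tall (46 to 66 mm above the unit's origin), 36 mm from the wheel axis.
- unit_b: Guide wheel unit, 0.7 kg, one of three look-alikes, in any nest. Origin: underside of base, on the wheel axis. Blue base 122 x 95 x 12 mm (72 mm to -x, 50 mm to +x of the origin); white wheel 90 mm across, 22 to 46 mm above the origin, on a vertical axle; dark steel axle post 24 mm across, fixed to the base, top 94 mm above the origin: grip it to lift. No mark shows which unit binds.
- wheel_b (a joint): Turn of unit_b's wheel, rad, counterclockwise from above, no end stops; starts within 0.5 of 0; at 0 its finger peg points along the unit's +x. A free wheel coasts on for a second or more after a push; a binding one stops when the push ends (drag 0.06 N m).
- peg_b (a point): Top centre of the green finger peg on unit_b's wheel: upright, 12 mm thick, 20 mm tall (46 to 66 mm above the unit's origin), 36 mm from the wheel axis.
- unit_c: Guide wheel unit, 0.7 kg, one of three look-alikes, in any nest. Origin: underside of base, on the wheel axis. Blue base 122 x 95 x 12 mm (72 mm to -x, 50 mm to +x of the origin); white wheel 90 mm across, 22 to 46 mm above the origin, on a vertical axle; dark steel axle post 24 mm across, fixed to the base, top 94 mm above the origin: grip it to lift. No mark shows which unit binds.
- wheel_c (a joint): Turn of unit_c's wheel, rad, counterclockwise from above, no end stops; starts within 0.5 of 0; at 0 its finger peg points along the unit's +x. A free wheel coasts on for a second or more after a push; a binding one stops when the push ends (drag 0.06 N m).
- peg_c (a point): Top centre of the green finger peg on unit_c's wheel: upright, 12 mm thick, 20 mm tall (46 to 66 mm above the unit's origin), 36 mm from the wheel axis.
- red_tray: Red reject tray, fixed and empty, open top, outside 220 (its x) x 170 (its y) x 40 mm, walls and floor 5 mm. Origin: centre of its underside, on the table. To the left or the right of the bed.
- blue_tray: Blue tray of the same size on the other side, not for rejects; a white carton (100 x 70 x 50 mm) lies in it. Origin as the red tray.
- carton: The white carton in the blue tray, loose bystander; origin: centre of its underside.
- bottle: White bottle, 60 mm across, 120 mm tall, loose bystander beyond the bed; origin: centre of its underside.
- beaker: Steel beaker, 80 mm across, 80 mm tall, loose bystander beyond the bed; origin: centre of its underside.
Not all that is in view belongs to the job. Leave any pink, purple or yellow look-alike of the unit_c alone.

How it is judged:
On the way, in this order (a step that is already met when the one before it is completed fails the run):
1. all three wheels have been spun, each about a quarter turn or more (its joint beyond 1.0 rad either way) ((value of joint wheel_a above 1 rad or value of joint wheel_a below -1 rad) and (value of joint wheel_b above 1 rad or value of joint wheel_b below -1 rad) and (value of joint wheel_c above 1 rad or value of joint wheel_c below -1 rad)), for 0.05 s.
2. the binding unit's wing nut is turned back beyond 1.9 rad while the unit is still in its nest (((horizontal distance between unit_b and nest_left below 0.012 m and value of joint nut_left above 1.9 rad) or (horizontal distance between unit_b and nest_mid below 0.012 m and value of joint nut_mid above 1.9 rad) or (horizontal distance between unit_b and nest_right below 0.012 m and value of joint nut_right above 1.9 rad))), for 0.1 s.
At the end, for the whole second after the job is handed in: The binding unit stands upright (within 0.08 rad), at rest, flat on the floor of the red tray, its origin within 75 mm (tray x) and 55 mm (tray y) of the tray's centre; the two free-running units sit in their nests (within 8 mm) with their wing nuts tight (below 0.4 rad) (x of unit_b in the frame of red_tray between -0.075 and 0.075 m and y of unit_b in the frame of red_tray between -0.055 and 0.055 m and z of unit_b in the frame of red_tray between 0.001 and 0.01 m and angle between unit_b's own z axis and vertical below 0.08 rad and linear speed of unit_b below 0.02 m/s and ((distance between unit_a and nest_left below 0.008 m and value of joint nut_left below 0.4 rad) or (distance between unit_a and nest_mid below 0.008 m and value of joint nut_mid below 0.4 rad) or (distance between unit_a and nest_right below 0.008 m and value of joint nut_right below 0.4 rad)) and ((distance between unit_c and nest_left below 0.008 m and value of joint nut_left below 0.4 rad) or (distance between unit_c and nest_mid below 0.008 m and value of joint nut_mid below 0.4 rad) or (distance between unit_c and nest_right below 0.008 m and value of joint nut_right below 0.4 rad))); the robot touches nothing.
It fails at once if a bystander (bottle, beaker, carton) is moved more than 30 mm (distance of any of bottle, beaker, carton from where it was at the start of the episode above 0.03 m).
It fails at once if a free-running unit is moved more than 15 mm (distance of any of unit_a, unit_c from where it was at the start of the episode above 0.015 m).
It fails at once if the binding unit is let go over the red tray while its base is still more than 15 mm above the tray's floor (horizontal distance between unit_b and red_tray below 0.1 m and z of unit_b in the frame of red_tray above 0.02 m and contact force between unit_b and the fingers below 0.2 N).
It also fails if it takes over 67 s, if anything falls off the work surface, if the arm or the gripper's body presses on something with over 40 N, if the wrist force passes 120 N, or if a joint passes its speed limit or range.

## Working session

There is one attempt and no reset: what is moved stays moved. The work goes in short steps, Python scripts to look and compute and a tool call to move; the robot and the scene stay as the last step left them, time stands still between calls to the robot, and variables do not carry over. Pictures are saved under pics/ and viewed, about 8 in all and at most 12, crops included, and the job is handed in when it is done.

Besides the shell and the picture viewer there is one more tool, called after "Emit:" as name(argument=value, ...), one argument or row to a line, values as JSON. play_rows: Moves the arm, as the interface text tells. Its arguments: {"type":"object","properties":{"commands":{"type":"array"}},"required":["commands"]}

```bash
mkdir -p pics; cat > h.py <<'E'
import numpy as np, cv2
from bench import arm
def ray(cam,u,v,z):
    c=arm.calibration(cam);K=np.array(c["camera_matrix"]);R=np.array(c["orientation"]);p=np.array(c["position"])
    d=R@np.linalg.inv(K)@np.array([u,v,1.]);return p+d*(z-p[2])/d[2]
def proj(cam,P):
    c=arm.calibration(cam);K=np.array(c["camera_matrix"]);R=np.array(c["orientation"]);p=np.array(c["position"])
    q=K@(R.T@(np.array(P)-p));return q[:2]/q[2]
E
python3 - <<'E'
from h import *
s=arm.state()
print({k:np.round(v,3).tolist() for k,v in s.items()})
for n in("top","scene"):
    im=arm.read_camera(n);cv2.imwrite(f"pics/{n}0.png",im)
    c=arm.calibration(n);print(n,np.round(c["position"],3),np.round(c["orientation"],3).tolist(),np.array(c["camera_matrix"]).tolist())
E
```

```text
{'clock': 0.0, 'qpos': [-1.186, 0.468, -0.012, 1.604, 0.006, 1.071, -0.056], 'joint_vel': [-0.001, 0.001, -0.0, -0.0, -0.0, 0.0, 0.0], 'tau': [-0.0, -52.058, -0.013, -24.374, -0.057, 0.017, 0.0], 'tool_pos': [0.27, 0.591, 0.302], 'orientation': [[-0.91, 0.415, -0.001], [0.415, 0.91, -0.002], [-0.0, -0.002, -1.0]], 'contact_force': [-0.077, 0.401, -0.89], 'ft_torque': [0.012, -0.064, -0.02], 'finger_gap': 0.092}
top [ 0.423 -0.008  1.169] [[0.019, -0.994, 0.109], [-1.0, -0.019, 0.001], [0.001, -0.109, -0.994]] [[390.58519244032254, 0.0, 274.11445381760353], [0.0, 390.58519244032254, 204.35827735095262], [0.0, 0.0, 1.0]]
scene [1.03  0.06  0.887] [[-0.076, 0.848, -0.525], [0.997, 0.059, -0.048], [-0.01, -0.527, -0.85]] [[412.15003236816256, 0.0, 276.6386997737482], [0.0, 412.15003236816256, 210.59274776639415], [0.0, 0.0, 1.0]]
```

View pics/top0.png

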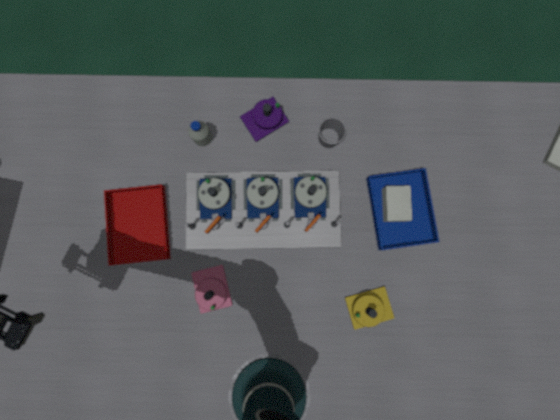

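View pics/scene0.png

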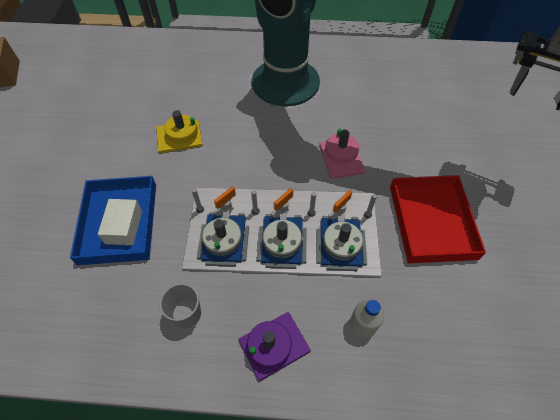

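Top view: the bed has three blue-based units at about (214,195), (263,195) and (311,193), with orange wings below them. The red tray is left at (137,225) and the blue tray right at (402,208). The pink (212,290), purple (265,117) and yellow (370,308) look-alikes are off the bed, so they are not the units meant. The three with blue bases in the nests are.

```bash
cat >> h.py <<'E'
def blobs(im,lo,hi,roi,amin,n=9):
    hsv=cv2.cvtColor(im,cv2.COLOR_BGR2HSV);m=cv2.inRange(hsv,lo,hi);x0,y0,x1,y1=roi
    k=np.zeros_like(m);k[y0:y1,x0:x1]=m[y0:y1,x0:x1]
    c=[q for q in cv2.findContours(k,cv2.RETR_EXTERNAL,cv2.CHAIN_APPROX_NONE)[0] if cv2.contourArea(q)>=amin]
    return sorted(c,key=lambda q:-cv2.contourArea(q))[:n]
def cen(c):
    return c.reshape(-1,2).mean(0) 
E
python3 - <<'E'
from h import *
T=cv2.imread("pics/top0.png");S=cv2.imread("pics/scene0.png")
roi={"top":(185,165,345,255),"scene":(180,180,385,280)}
for n,im in(("top",T),("scene",S)):
    print(n)
    for nm,lo,hi,z,a in(("green",(45,80,30),(85,255,255),.066,3),("orange",(3,120,60),(18,255,255),.070,8),("blue",(100,120,30),(125,255,255),.022,15)):
        for c in blobs(im,lo,hi,roi[n],a):
            u=cen(c);r=cv2.minAreaRect(c);print(nm,cv2.contourArea(c),u.round(1),"world",ray(n,*u,z)[:2].round(4),np.round(r[1],1))
# trays
for n,im,r in(("top",T,(95,175,180,275)),("scene",S,(380,170,490,270))):
    h=cv2.inRange(cv2.cvtColor(im,cv2.COLOR_BGR2HSV),(0,120,40),(6,255,255))|cv2.inRange(cv2.cvtColor(im,cv2.COLOR_BGR2HSV),(172,120,40),(180,255,255))
    k=np.zeros_like(h);k[r[1]:r[3],r[0]:r[2]]=h[r[1]:r[3],r[0]:r[2]]
    c=max(cv2.findContours(k,0,2)[0],key=cv2.contourArea)
    W=np.array([ray(n,*p,.04)[:2] for p in c.reshape(-1,2)],np.float32)
    print("tray",n,cv2.minAreaRect(W))
# bed corners in top: bright mask
g=cv2.cvtColor(T,cv2.COLOR_BGR2HSV);m=cv2.inRange(g,(0,0,125),(180,40,255));k=np.zeros_like(m);k[165:255,180:348]=m[165:255,180:348]
k=cv2.morphologyEx(k,cv2.MORPH_CLOSE,np.ones((5,5)))
c=max(cv2.findContours(k,0,2)[0],key=cv2.contourArea);W=np.array([ray("top",*p,.01)[:2] for p in c.reshape(-1,2)],np.float32);print("bed",cv2.minAreaRect(W))
# bed corners eye check
cv2.imwrite("pics/c1.png",np.hstack([cv2.resize(T[160:260,180:350],None,fx=2.3,fy=4.5*.5*1.02,interpolation=2),cv2.resize(S[180:282,180:390],None,fx=1.9,fy=2.25,interpolation=2)[:229]][:1]+[]))
a=cv2.resize(T[162:257,180:350],(765,428),interpolation=2);cv2.imwrite("pics/c1.png",a)
E
```

```text
top
green 7.5 [207.1 180.3] world [0.6089 0.1865] [3.5 2.8]
green 6.5 [312.3 177.3] world [ 0.6232 -0.1144] [2.1 4.2]
green 5.5 [262.1 178.3] world [0.6177 0.0293] [3. 2.]
orange 49.5 [212.9 223.9] world [0.4843 0.1649] [ 3.5 19.1]
orange 38.5 [262.7 222.9] world [0.4897 0.0247] [ 3.1 19.2]
orange 33.0 [312.4 222. ] world [ 0.4949 -0.1153] [ 2.7 19.8]
blue 231.0 [215.9 210.3] world [0.5273 0.1651] [18.  30.4]
blue 227.0 [309.4 209.1] world [ 0.5361 -0.1109] [30. 17.]
blue 226.0 [263. 210.] world [0.5308 0.0262] [17. 30.]
blue 20.0 [228.2 181.9] world [0.6128 0.1314] [8. 6.]
blue 19.5 [296.4 180.7] world [ 0.6204 -0.0713] [ 4.4 11.4]
scene
green 25.0 [216.8 245.1] world [ 0.6227 -0.1132] [8.  4.5]
green 23.0 [351.2 248.5] world [0.61   0.1854] [4.9 6.4]
green 20.5 [280.5 247.3] world [0.6182 0.0289] [7. 4.]
orange 193.0 [224.5 197.2] world [ 0.4968 -0.1134] [ 9.2 25.9]
orange 170.0 [283.3 198.9] world [0.4919 0.0265] [ 8.2 26.1]
orange 144.5 [342.1 200.9] world [0.4879 0.1656] [ 7.1 26.2]
blue 450.0 [335.3 247.2] world [0.5869 0.1551] [48. 41.]
blue 445.5 [228.7 243.9] world [ 0.5959 -0.0951] [40.2 48.1]
blue 324.5 [281.4 255.3] world [0.6167 0.0308] [21. 40.]
blue 73.0 [296.4 222.4] world [0.5263 0.061 ] [19.8 10.3]
blue 69.5 [269.4 221.1] world [ 0.5273 -0.0047] [ 9.6 20.5]
blue 58.0 [353.5 222.3] world [0.5162 0.1988] [16.6  7.8]
blue 46.5 [213.1 217.4] world [ 0.5265 -0.1432] [ 7. 16.]
tray top ((0.4815928339958191, 0.39085692167282104), (0.21727505326271057, 0.17721028625965118), 7.144856929779053)
tray scene ((0.4959683418273926, 0.3892418146133423), (0.23594839870929718, 0.18289382755756378), 7.059509754180908)
bed ((0.5354704856872559, 0.028121665120124817), (0.23091813921928406, 0.4599858522415161), 1.9553718566894531)
```

View pics/c1.png

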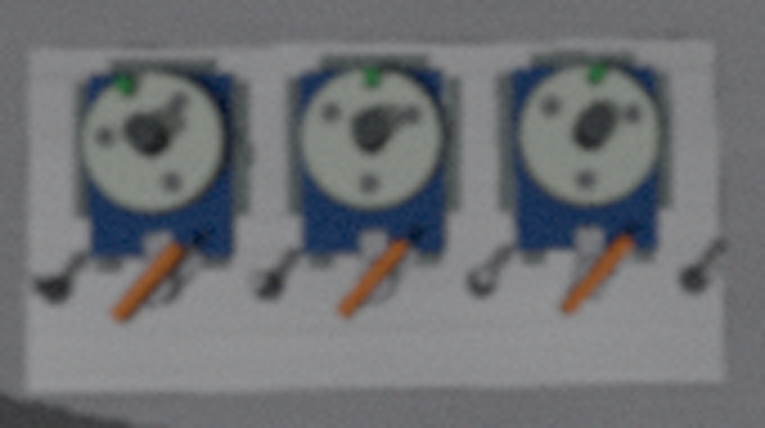

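Measured and checked against the given sizes:

| Quantity | Value |
|---|---|
| Bed yaw | ≈ 0.035 rad |
| Wings | (0.485, 0.165), (0.490, 0.026), (0.496, -0.115) |
| Nests | (0.577, 0.1685), (0.582, 0.0287), (0.587, -0.111) |
| Peg radii | 36–37 mm (given as 36) |
| Red tray | ≈ (0.485, 0.390), yaw ≈ 7° |

The enlarged crop confirms the three blue-based units with green pegs at the far side. I'm starting with the left wheel.

Emit:
play_rows(
  commands=[
    [3,-3.5,0,0,0,-8.5,-1],
    [3,-3.5,0,0,0,-8.5,-1],
    [3,-3.5,0,0,0,-8.5,-1],
    [3,-3.5,0,0,0,0,-1],
    [3,-3.5,0,0,0,0,-1],
    [3,-3.5,0,0,0,0,-1],
  ],
)

```text
clock: 0.7
tool_pos: [0.4505, 0.3798, 0.3025]
orientation: [[-0.643, 0.766, -0.0], [0.766, 0.643, -0.0], [-0.0, -0.0, -1.0]]
contact_force: [1.0, 0.8, 0.2]
finger_gap: 0.0461
```

Emit:
play_rows(
  commands=[
    [3,-3.5,0,0,0,0,-1],
    [3,-3.5,0,0,0,0,-1],
    [3,-3.5,0,0,0,0,-1],
    [3,-3.5,0,0,0,0,-1],
    [3,-3.5,0,0,0,0,-1],
    [3.3,-3.2,0,0,0,0,-1],
    [0,0,-3.5,0,0,0,-1],
    [0,0,-3.5,0,0,0,-1],
  ],
)

```text
clock: 1.5
tool_pos: [0.6341, 0.1723, 0.2323]
orientation: [[-0.64, 0.769, 0.002], [0.769, 0.64, 0.0], [-0.001, 0.002, -1.0]]
contact_force: [-0.6, 0.3, -0.0]
finger_gap: 0.0005
```

Emit:
play_rows(
  commands=[
    [0,0,-4,0,0,0,-1],
    [0,0,-4.2,0,0,0,-1],
    [0,0,0,0,0,0,-1],
  ],
)

```text
clock: 1.8
tool_pos: [0.6304, 0.1737, 0.1453]
orientation: [[-0.643, 0.766, -0.007], [0.766, 0.643, -0.003], [0.002, -0.008, -1.0]]
contact_force: [-0.4, -0.8, 0.4]
finger_gap: 0.0002
```

Emit:
play_rows(
  commands=[
    [-0.6,0.6,0,0,0,0,-1],
    [-0.7,0.9,0,0,0,0,-1],
    [-0.8,0.6,0,0,0,0,-1],
    [-0.8,0.4,0,0,0,0,-1],
    [-0.9,0.1,0,0,0,0,-1],
    [0.5,0,4,0,0,0,-1],
    [0,-4,3,0,0,0,-1],
    [0,-5,0,0,0,0,-1],
  ],
)

```text
clock: 2.6
tool_pos: [0.6006, 0.1132, 0.2252]
orientation: [[-0.647, 0.762, 0.006], [0.762, 0.647, 0.004], [-0.001, 0.007, -1.0]]
contact_force: [0.4, -1.5, -0.4]
finger_gap: 0.0003
```

```bash
cat >> h.py <<'E'
N=dict(L=(.577,.1685),M=(.582,.0287),R=(.587,-.111))
def pegs(tag):
    for n in("scene","top"):
        im=arm.read_camera(n);cv2.imwrite(f"pics/{n}_{tag}.png",im)
        for c in blobs(im,(45,80,30),(85,255,255),{"top":(185,165,345,255),"scene":(180,180,385,280)}[n],3):
            w=ray(n,*cen(c),.066)[:2]
            k=min(N,key=lambda k:np.hypot(*(w-N[k])));d=w-N[k]
            print(n,round(arm.state()["clock"],2),k,"peg deg",round(np.degrees(np.arctan2(d[1],d[0]))),"r",round(np.hypot(*d)*1000))
E
python3 -c "
from h import *
pegs('L1')
pegs('L2')"
```

```text
scene 2.65 R peg deg -4 r 36
scene 2.65 M peg deg 0 r 37
scene 2.65 L peg deg 89 r 38
top 2.7 R peg deg -4 r 36
top 2.7 M peg deg 1 r 36
scene 2.75 M peg deg 0 r 37
scene 2.75 R peg deg -4 r 36
scene 2.75 L peg deg 91 r 38
top 2.8 R peg deg -6 r 36
top 2.8 M peg deg 0 r 35
```

Emit:
play_rows(
  commands=[
    [2,-4.6,0,0,0,0,-1],
    [2.1,-4.5,0,0,0,0,-1],
    [0,-0.2,-3.5,0,0,0,-1],
    [0,0,-3.6,0,0,0,-1],
    [0,0,0,0,0,0,-1],
  ],
)

```text
clock: 3.3
tool_pos: [0.6369, 0.0193, 0.1444]
orientation: [[-0.644, 0.765, -0.011], [0.765, 0.644, 0.0], [0.007, -0.008, -1.0]]
contact_force: [-0.8, 0.6, -0.1]
finger_gap: 0.0002
```

Emit:
play_rows(
  commands=[
    [-0.5,0.6,0,0,0,0,-1],
    [-0.1,0.9,0,0,0,0,-1],
    [-0.4,0.9,0,0,0,0,-1],
    [-0.6,0.7,0,0,0,0,-1],
    [-0.7,0.6,0,0,0,0,-1],
    [-0.9,0.4,0,0,0,0,-1],
    [-0.9,0.1,0,0,0,0,-1],
    [0.5,0,4,0,0,0,-1],
  ],
)

```text
clock: 4.1
tool_pos: [0.5995, 0.0595, 0.1853]
orientation: [[-0.643, 0.766, -0.012], [0.766, 0.643, -0.002], [0.006, -0.01, -1.0]]
contact_force: [0.7, 0.0, -0.4]
finger_gap: -0.0001
```

Emit:
play_rows(
  commands=[
    [0,-4,3,0,0,0,-1],
    [0,-5,0,0,0,0,-1],
  ],
)

```text
clock: 4.3
tool_pos: [0.6066, -0.0289, 0.2241]
orientation: [[-0.647, 0.763, 0.008], [0.763, 0.647, 0.002], [-0.004, 0.007, -1.0]]
contact_force: [0.7, -0.8, 0.6]
finger_gap: 0.0005
```

```bash
python3 -c "
from h import *
pegs('M1')
pegs('M2')"
```

```text
scene 4.35 R peg deg -3 r 36
scene 4.35 L peg deg 91 r 38
scene 4.35 M peg deg 139 r 37
top 4.4 M peg deg 156 r 36
top 4.4 L peg deg 94 r 38
scene 4.45 R peg deg -3 r 36
scene 4.45 M peg deg 156 r 36
scene 4.45 L peg deg 91 r 38
top 4.5 R peg deg -2 r 35
top 4.5 L peg deg 94 r 39
```

Mid coasts (139° → 156° and still moving), while left stayed at about 91°, where the push ended. Now the right wheel.

Emit:
play_rows(
  commands=[
    [2,-4.6,0,0,0,0,-1],
    [2.1,-4.5,0,0,0,0,-1],
    [0,-0.2,-3.5,0,0,0,-1],
    [0,0,-3.5,0,0,0,-1],
    [0,0,0,0,0,0,-1],
  ],
)

```text
clock: 5.0
tool_pos: [0.6423, -0.1212, 0.1442]
orientation: [[-0.643, 0.765, -0.01], [0.765, 0.643, 0.002], [0.008, -0.006, -1.0]]
contact_force: [-0.5, 1.1, 0.3]
finger_gap: 0.0003
```

Emit:
play_rows(
  commands=[
    [-0.5,0.6,0,0,0,0,-1],
    [-0.1,0.9,0,0,0,0,-1],
    [-0.4,0.9,0,0,0,0,-1],
    [-0.6,0.7,0,0,0,0,-1],
    [-0.7,0.6,0,0,0,0,-1],
    [-0.9,0.4,0,0,0,0,-1],
    [-0.9,0.1,0,0,0,0,-1],
    [0.5,0,4,0,0,0,-1],
  ],
)

```text
clock: 5.8
tool_pos: [0.6045, -0.0809, 0.1853]
orientation: [[-0.642, 0.766, -0.012], [0.766, 0.642, 0.001], [0.008, -0.009, -1.0]]
contact_force: [0.2, 0.1, -0.1]
finger_gap: 0.0005
```

Emit:
play_rows(
  commands=[
    [0,4,3,0,0,0,-1],
    [0,5,0,0,0,0,-1],
  ],
)

```text
clock: 6.0
tool_pos: [0.6115, 0.0057, 0.2244]
orientation: [[-0.637, 0.771, 0.008], [0.771, 0.637, -0.001], [-0.006, 0.006, -1.0]]
contact_force: [1.0, 0.6, -0.4]
finger_gap: 0.0002
```

```bash
python3 -c "
from h import *
pegs('R1')
pegs('R2')"
```

```text
scene 6.05 R peg deg 133 r 36
scene 6.05 L peg deg 91 r 38
scene 6.05 M peg deg -6 r 37
top 6.1 L peg deg 94 r 39
scene 6.15 R peg deg 146 r 36
scene 6.15 M peg deg 6 r 37
scene 6.15 L peg deg 91 r 38
top 6.2 L peg deg 94 r 39
top 6.2 R peg deg 156 r 39
```

Left is binding: its peg stayed at 91° while mid and right coast. I'm checking the wrist direction before the nut.

```bash
python3 -c "
from h import *
s=arm.state();print(np.round(s['qpos'],3),np.round(s['tool_pos'],4),np.degrees(np.arctan2(s['orientation'][1][1],s['orientation'][0][1])))
T=cv2.imread('pics/top_R2.png')
for c in blobs(T,(3,120,60),(18,255,255),(185,165,345,255),8):
  W=np.array([ray('top',*p,.08)[:2] for p in c.reshape(-1,2)],np.float32);v=cv2.fitLine(W,2,0,.01,.01).ravel();print(ray('top',*cen(c),.075)[:2],np.degrees(np.arctan2(v[1],v[0])))
S=cv2.imread('pics/scene_R2.png')
for c in blobs(S,(3,120,60),(18,255,255),(180,180,385,280),8):
  print('scene',ray('scene',*cen(c),.075)[:2])
"
```

```text
[-0.278  0.498  0.273  1.791 -0.169  0.876  0.773] [0.6089 0.0101 0.2197] 40.14910224883288
[0.48391011 0.16417596] -40.031517
[ 0.49390707 -0.11440366] -40.032486
scene [ 0.50030808 -0.1123941 ]
scene [0.49122043 0.16498689]
scene [0.47714421 0.04443963]
```

Emit:
play_rows(
  commands=[
    [-1.5,2,0,0,0,-8.55,-0.1],
    [-1.5,2,0,0,0,-8.55,-0.1],
    [-1.5,2,0,0,0,-8.55,-0.1],
    [-1.5,2,0,0,0,-8.55,-0.1],
    [-1.5,2,0,0,0,-8.55,-0.1],
    [-1.5,2,0,0,0,-8.55,-0.1],
    [-1.5,2,0,0,0,-8.55,-0.1],
    [-1.9,1.7,0,0,0,-8.55,-0.1],
  ],
)

```text
clock: 7.0
tool_pos: [0.4853, 0.1646, 0.2194]
orientation: [[0.484, 0.875, 0.0], [0.875, -0.484, -0.001], [-0.001, 0.001, -1.0]]
contact_force: [0.4, 1.2, -0.2]
finger_gap: 0.0414
```

Emit:
play_rows(
  commands=[
    [0,0,0,0,0,-8.55,-0.1],
    [0,0,0,0,0,-8.55,-0.1],
    [0,0,0,0,0,-8.55,-0.1],
    [0,0,0,0,0,-8.55,-0.1],
    [0,0,0,0,0,-8.55,-0.1],
    [0,0,0,0,0,-8.55,-0.1],
  ],
)

```text
clock: 7.6
tool_pos: [0.4857, 0.1635, 0.2195]
orientation: [[0.986, 0.169, -0.0], [0.169, -0.986, -0.001], [-0.0, 0.001, -1.0]]
contact_force: [-0.4, -0.4, -0.2]
finger_gap: 0.0413
```

Emit:
play_rows(
  commands=[
    [0,0,0,0,0,-8.55,-0.1],
    [0,0,0,0,0,-8.55,-0.1],
    [0,0,0,0,0,-8.55,-0.1],
    [0,0,0,0,0,-8.55,-0.1],
    [0,0,0,0,0,-8.55,-0.1],
    [0,0,0,0,0,-8.55,-0.1],
    [0,0,0,0,0,0,-0.1],
    [0,0,0,0,0,0,-0.1],
  ],
)

```text
clock: 8.4
tool_pos: [0.4856, 0.1645, 0.2195]
orientation: [[0.756, -0.655, -0.0], [-0.655, -0.756, -0.001], [0.0, 0.001, -1.0]]
contact_force: [-0.3, 0.2, 0.7]
finger_gap: 0.0415
```

```bash
python3 -c "
from h import *
s=arm.state();print(np.round(s['qpos'],3),np.round(s['tool_pos'],4),np.degrees(np.arctan2(s['orientation'][1][1],s['orientation'][0][1])),s['finger_gap'],np.round(s['orientation'],3).tolist())"
```

```text
[-1.159  0.498  0.981  2.053 -0.544  0.873 -2.154] [0.4856 0.1645 0.2195] -130.92476026466713 0.04151754090363756 [[0.756, -0.655, -0.0], [-0.655, -0.756, -0.001], [0.0, 0.001, -1.0]]
```

Emit:
play_rows(
  commands=[
    [0,0,-3.7,0,0,0,-0.1],
    [0,0,-3.7,0,0,0,-0.1],
    [0,0,0,0,0,0,-0.1],
    [0,0,0,0,0,0,-1],
    [0,0,0,0,0,0,-1],
    [0,0,0,0,0,0,-1],
    [0,0,0,0,0,0,-1],
    [0,0,0,0,0,0,-1],
  ],
)

```text
clock: 9.2
tool_pos: [0.4853, 0.1648, 0.1467]
orientation: [[0.755, -0.656, -0.001], [-0.656, -0.755, -0.0], [-0.0, 0.001, -1.0]]
contact_force: [-3.3, -3.3, 7.6]
finger_gap: 0.0098
```

Emit:
play_rows(
  commands=[
    [0,0,0,0,0,6,-1],
    [0,0,0,0,0,6,-1],
    [0,0,0,0,0,6,-1],
    [0,0,0,0,0,6,-1],
    [0,0,0,0,0,6,-1],
  ],
)

```text
clock: 9.7
tool_pos: [0.4858, 0.1659, 0.1467]
orientation: [[0.982, -0.187, 0.001], [-0.187, -0.982, 0.001], [0.0, -0.001, -1.0]]
contact_force: [-1.4, 0.1, 3.9]
finger_gap: 0.0098
```

Low forces, and the nut is turning. I'll continue in arcs to about 136° in total.

Emit:
play_rows(
  commands=[
    [0,0,0,0,0,6,-1],
    [0,0,0,0,0,6,-1],
    [0,0,0,0,0,6,-1],
    [0,0,0,0,0,6,-1],
    [0,0,0,0,0,6,-1],
    [0,0,0,0,0,6,-1],
    [0,0,0,0,0,6,-1],
    [0,0,0,0,0,0,-1],
  ],
)

```text
clock: 10.5
tool_pos: [0.4855, 0.1675, 0.1467]
orientation: [[0.856, 0.518, 0.0], [0.518, -0.856, 0.003], [0.002, -0.002, -1.0]]
contact_force: [-2.1, 5.3, 5.4]
finger_gap: 0.0094
```

Emit:
play_rows(
  commands=[
    [0,0,0,0,0,6,-1],
    [0,0,0,0,0,6,-1],
    [0,0,0,0,0,6,-1],
    [0,0,0,0,0,6,-1],
    [0,0,0,0,0,6,-1],
    [0,0,0,0,0,6,-1],
    [0,0,0,0,0,0,-1],
  ],
)

```text
clock: 11.2
tool_pos: [0.4845, 0.1684, 0.1467]
orientation: [[0.388, 0.922, -0.002], [0.922, -0.388, 0.004], [0.003, -0.003, -1.0]]
contact_force: [-5.8, 7.9, 7.8]
finger_gap: 0.0097
```

Emit:
play_rows(
  commands=[
    [0,0,0,0,0,6,-1],
    [0,0,0,0,0,6,-1],
    [0,0,0,0,0,6,-1],
    [0,0,0,0,0,6,-1],
    [0,0,0,0,0,4,-1],
    [0,0,0,0,0,0,-1],
    [0,0,0,0,0,0,-1],
  ],
)

```text
clock: 11.9
tool_pos: [0.4834, 0.1687, 0.1467]
orientation: [[-0.089, 0.996, -0.004], [0.996, 0.089, 0.003], [0.003, -0.004, -1.0]]
contact_force: [-9.5, 7.3, 11.5]
finger_gap: 0.0097
```

```bash
python3 -c "
from h import *
s=arm.state();print(np.round(s['qpos'],3),np.degrees(np.arctan2(s['orientation'][1][1],s['orientation'][0][1])),np.round(s['ft_torque'],2))"
```

```text
[-0.59   0.471  0.234  2.06  -0.186  0.632 -0.141] 5.086132073580532 [1.55 1.91 0.09]
```

Emit:
play_rows(
  commands=[
    [0,0,0,0,0,0,-0.1],
    [0,0,0,0,0,0,-0.1],
    [0,0,0,0,0,0,-0.1],
    [0,0,4,0,0,0,-0.1],
    [0,0,4,0,0,0,-0.1],
    [4.5,0.1,0,0,0,0,-0.1],
    [4.6,0.2,0,0,0,0,-0.1],
    [0,0,0,0,0,0,-0.1],
  ],
)

```text
clock: 12.7
tool_pos: [0.5816, 0.1676, 0.2262]
orientation: [[-0.084, 0.996, 0.006], [0.996, 0.084, -0.001], [-0.001, 0.006, -1.0]]
contact_force: [0.7, 0.6, -0.1]
finger_gap: 0.0411
```

```bash
python3 -c "
from h import *
T=arm.read_camera('top');S=arm.read_camera('scene')
for n,I,r in(('top',T,(185,165,345,255)),('scene',S,(180,180,385,280))):
 for c in blobs(I,(3,120,60),(18,255,255),r,8):
  W=np.array([ray(n,*p,.08)[:2] for p in c.reshape(-1,2)],np.float32);v=cv2.fitLine(W,2,0,.01,.01).ravel();print(n,ray(n,*cen(c),.075)[:2].round(4),np.degrees(np.arctan2(v[1],v[0])).round(1))
print(arm.state()['tool_pos'],arm.state()['finger_gap'])
cv2.imwrite('pics/c2.png',np.hstack([cv2.resize(T[160:260,90:250],(448,280)),cv2.resize(S[160:280,300:440],(327,280))]))
"
```

```text
top [0.4833 0.1672] -84.1
top [ 0.4945 -0.1148] -40.3
top [0.4895 0.0243] -39.3
scene [ 0.4995 -0.112 ] -34.1
scene [0.4959 0.0264] -34.4
scene [0.492  0.1488] -43.9
[0.57673007 0.16777897 0.22486872] 0.041131482909565614
```

View pics/c2.png

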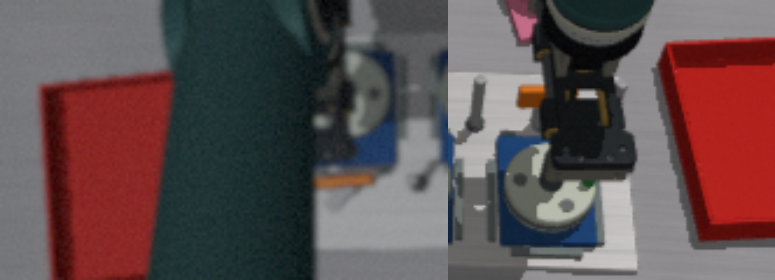

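Top view: the left blade now lies at 96° (was -40°), so the nut has turned about 2.37 rad and the cam is clear. Its peg is on the +y side, clear of the fingers. Now gripping the axle post.

Emit:
play_rows(
  commands=[
    [0,0,-3.6,0,0,0,-0.1],
    [0,0,-3.6,0,0,0,-0.1],
    [0,0,0,0,0,0,-0.1],
    [0,0,0,0,0,0,-1],
    [0,0,0,0,0,0,-1],
    [0,0,0,0,0,0,-1],
    [0,0,0,0,0,0,-1],
  ],
)

```text
clock: 13.5
tool_pos: [0.5755, 0.1687, 0.1552]
orientation: [[-0.087, 0.996, -0.002], [0.996, 0.087, 0.0], [0.0, -0.002, -1.0]]
contact_force: [-3.8, -0.9, 2.6]
finger_gap: 0.0232
```

Emit:
play_rows(
  commands=[
    [0,0,0.5,0,0,0,-1],
    [0,0,1,0,0,0,-1],
    [0,0,1.5,0,0,0,-1],
    [0,0,2,0,0,0,-1],
    [0,0,2,0,0,0,-1],
  ],
)

```text
clock: 14.0
tool_pos: [0.5767, 0.1686, 0.2255]
orientation: [[-0.087, 0.996, 0.001], [0.996, 0.087, 0.0], [0.0, 0.001, -1.0]]
contact_force: [0.7, 0.6, -7.1]
finger_gap: 0.0236
```

0.7 kg is on the wrist, so the unit is lifted. Carrying it to the tray.

Emit:
play_rows(
  commands=[
    [0,0,2,0,0,0,-1],
    [0,0,2,0,0,0,-1],
    [0,0,2,0,0,0,-1],
    [-0.5,1.5,0,0,0,0,-1],
    [-1.2,3,0,0,0,0,-1],
    [-1.2,3,0,0,0,0,-1],
    [-1.2,3,0,0,0,0,-1],
    [-1.2,3,0,0,0,0,-1],
  ],
)

```text
clock: 14.8
tool_pos: [0.522, 0.3057, 0.2835]
orientation: [[-0.088, 0.996, -0.001], [0.996, 0.088, 0.0], [0.0, -0.001, -1.0]]
contact_force: [0.4, -0.3, -5.9]
finger_gap: 0.0235
```

Emit:
play_rows(
  commands=[
    [-1.2,3,0,0,0,0,-1],
    [-0.9,3,0,0,0,0,-1],
    [-0.5,2,0,0,0,0,-1],
    [-0.3,1.3,0,0,0,0,-1],
    [0,0,0,0,0,0,-1],
    [0,0,0,0,0,0,-1],
  ],
)

```text
clock: 15.4
tool_pos: [0.4948, 0.3957, 0.2834]
orientation: [[-0.086, 0.996, -0.0], [0.996, 0.086, -0.002], [-0.002, -0.0, -1.0]]
contact_force: [0.8, -0.3, -6.4]
finger_gap: 0.0232
```

```bash
python3 -c "
from h import *
s=arm.state();print(s['tool_pos'],s['finger_gap'],s['contact_force'])
T=arm.read_camera('top');S=arm.read_camera('scene')
cv2.imwrite('pics/c3.png',np.hstack([cv2.resize(T[150:290,70:250],(360,280)),cv2.resize(S[110:290,300:510],(327,280))]))
"
```

```text
[0.49478196 0.3956664  0.28340521] 0.023156415661363863 [ 0.77113817 -0.28213147 -6.44295545]
```

View pics/c3.png

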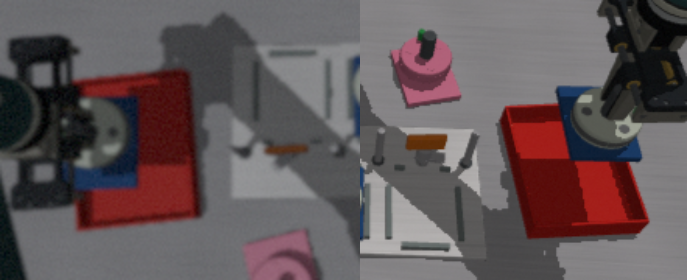

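The unit hangs upright over the tray (the shift in the top view is parallax from its height), and the nest is empty. Lowering.

Emit:
play_rows(
  commands=[
    [0,0,-2,0,0,0,-1],
    [0,0,-4,0,0,0,-1],
    [0,0,-4,0,0,0,-1],
    [0,0,-1.6,0,0,0,-1],
    [0,0,-0.8,0,0,0,-1],
    [0,0,0,0,0,0,-1],
    [0,0,0,0,0,0,-1],
  ],
)

```text
clock: 16.2
tool_pos: [0.4958, 0.3972, 0.1616]
orientation: [[-0.086, 0.996, 0.003], [0.996, 0.086, 0.002], [0.002, 0.003, -1.0]]
contact_force: [-0.5, 1.0, -6.2]
finger_gap: 0.0236
```

Emit:
play_rows(
  commands=[
    [0,0,-0.3,0,0,0,-1],
    [0,0,-0.3,0,0,0,-1],
    [0,0,-0.2,0,0,0,-1],
    [0,0,0,0,0,0,-1],
    [0,0,0,0,0,0,-1],
  ],
)

```text
clock: 16.7
tool_pos: [0.4945, 0.3967, 0.1517]
orientation: [[-0.087, 0.996, -0.0], [0.996, 0.087, -0.0], [-0.0, -0.0, -1.0]]
contact_force: [0.4, -0.0, -7.1]
finger_gap: 0.0236
```

Emit:
play_rows(
  commands=[
    [0,0,-0.1,0,0,0,-1],
    [0,0,-0.1,0,0,0,-1],
    [0,0,0,0,0,0,-1],
  ],
)

```text
clock: 17.0
tool_pos: [0.4948, 0.3968, 0.1502]
orientation: [[-0.087, 0.996, 0.0], [0.996, 0.087, 0.0], [0.0, 0.0, -1.0]]
contact_force: [0.1, -1.9, -2.8]
finger_gap: 0.0235
```

Contact felt: the load fell to 2.8 N. Releasing and rising.

Emit:
play_rows(
  commands=[
    [0,0,-0.1,0,0,0,-1],
    [0,0,0,0,0,0,-1],
    [0,0,0,0,0,0,-0.1],
    [0,0,0,0,0,0,-0.1],
    [0,0,0,0,0,0,-0.1],
    [0,0,2,0,0,0,-0.1],
    [0,0,4,0,0,0,-0.1],
    [0,0,4,0,0,0,-0.1],
  ],
)

```text
clock: 17.8
tool_pos: [0.4944, 0.3965, 0.2492]
orientation: [[-0.087, 0.996, -0.001], [0.996, 0.087, -0.001], [-0.001, -0.001, -1.0]]
contact_force: [1.7, 1.2, 0.0]
finger_gap: 0.0415
```

Emit:
play_rows(
  commands=[
    [0,0,4,0,0,0,-0.1],
    [-1,4,1,0,0,0,-0.1],
    [-1,4,0,0,0,0,-0.1],
    [-1,4,0,0,0,0,-0.1],
    [-1,4,0,0,0,0,-0.1],
    [-1,4,0,0,0,0,-0.1],
    [0,0,0,0,0,0,-0.1],
  ],
)

```text
clock: 18.5
tool_pos: [0.4395, 0.6032, 0.2974]
orientation: [[-0.096, 0.995, -0.003], [0.995, 0.096, 0.003], [0.003, -0.002, -1.0]]
contact_force: [-0.1, -0.3, 0.7]
finger_gap: 0.0414
```

```bash
python3 -c "
from h import *
s=arm.state();print(s['tool_pos'],s['contact_force'])
T=arm.read_camera('top');S=arm.read_camera('scene')
for n,I,r in(('top',T,(60,165,345,275)),('scene',S,(180,100,500,280))):
 for nm,lo,hi,z in(('orange',(7,120,60),(18,255,255),.075),('green',(45,80,30),(85,255,255),.066),('blue',(100,120,30),(125,255,255),.017)):
  for c in blobs(I,lo,hi,r,4):
   W=np.array([ray(n,*p,z)[:2] for p in c.reshape(-1,2)],np.float32);v=cv2.fitLine(W,2,0,.01,.01).ravel();print(n,nm,W.mean(0).round(3),'box',np.round(cv2.minAreaRect(W)[0],3),np.degrees(np.arctan2(v[1],v[0])).round(0))
cv2.imwrite('pics/c4.png',np.hstack([cv2.resize(T[150:290,70:290],(440,280)),cv2.resize(S[110:290,300:510],(327,280))]))
"
```

```text
[0.43952039 0.60316782 0.29741545] [-0.05760432 -0.25590501  0.67351181]
top orange [0.484 0.165] box [0.484 0.165] -85.0
top orange [0.489 0.025] box [0.489 0.025] -39.0
top orange [ 0.495 -0.115] box [ 0.494 -0.115] -40.0
top green [0.494 0.431] box [0.494 0.431] 67.0
top blue [0.472 0.378] box [0.484 0.395] -27.0
top blue [ 0.537 -0.11 ] box [ 0.543 -0.113] 86.0
top blue [0.531 0.027] box [0.534 0.029] -86.0
top blue [ 0.621 -0.071] box [ 0.622 -0.07 ] -34.0
top blue [0.619 0.07 ] box [0.62  0.071] -41.0
top blue [ 0.624 -0.007] box [ 0.624 -0.007] 49.0
top blue [ 0.628 -0.149] box [ 0.629 -0.15 ] 51.0
scene orange [0.49  0.166] box [0.49  0.166] -78.0
scene orange [ 0.5   -0.112] box [ 0.5   -0.112] -34.0
scene orange [0.495 0.027] box [0.495 0.027] -34.0
scene green [0.502 0.431] box [0.501 0.431] -33.0
scene green [0.552 0.008] box [0.553 0.008] 5.0
scene green [ 0.551 -0.108] box [ 0.55  -0.107] 19.0
scene green [ 0.252 -0.238] box [ 0.252 -0.238] 22.0
scene green [0.266 0.159] box [0.267 0.16 ] -13.0
scene blue [0.493 0.388] box [0.492 0.395] 5.0
scene blue [ 0.592 -0.096] box [ 0.577 -0.111] -28.0
scene blue [0.615 0.033] box [0.607 0.03 ] -83.0
scene blue [0.522 0.06 ] box [0.52  0.063] 48.0
scene blue [ 0.528 -0.012] box [ 0.53  -0.013] -18.0
scene blue [ 0.524 -0.145] box [ 0.527 -0.143] -65.0
scene blue [0.514 0.015] box [0.514 0.014] -88.0
```

View pics/c4.png

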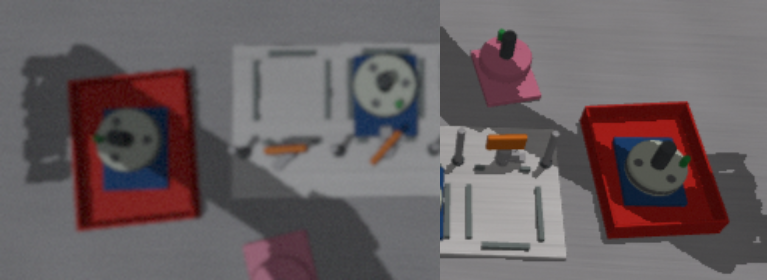

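The pictures show the unit flat and upright inside the red tray (crop at about (135,150) left, (655,170) right). Its base centre is at (0.484, 0.395), on the tray centre. The other two nuts are still at -39° and -40°, and the arm is clear.

```bash
python3 -c "
from bench import arm
print(arm.job_done(),arm.state()['clock'])"
```

```text
the job is handed in; nothing more can be done
the job is handed in; nothing more can be done
```

The binding unit was the left one. It now stands upright on the floor of the red tray, and the job was handed in at about 18.6 s of the 67 s allowed; no verdict is reported.

- **Wheel test:** I pushed each peg round to about 90°. The left wheel stayed at about 91°, where the push ended. The middle and right wheels kept turning after the push.
- **Wing nut:** I gripped the left nut and turned it counterclockwise in arcs by 136° (2.37 rad). The top camera showed its blade going from -40° to 96°, past the 2.1 rad needed.
- **Lift and placing:** I gripped the axle post and felt about 7 N on the wrist when it lifted. I lowered the unit until the load dropped to 2.8 N, went 1 mm further and let go.

**Last checks:**
- The base centre is at (0.484, 0.395), against a tray centre of about (0.485, 0.395). The final picture shows it flat and upright.
- The other two nuts are still at about -40°, so still tight, and those units are in their nests.
- The arm finished clear, with no contact force.
- The scene camera put blade and tray positions 5–10 mm further out in x than the top camera. I put that down to side faces being in view.
- I did not measure the bottle, beaker or carton at the end, but no move went near them.

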